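Circlip back onto the sampler spindle

TASK

Swing the front door of the sample carousel wide open by its upright steel post, at least square to the front. Then take the circlip pliers off their rest, squeeze the handles right together so that the circlip on their tips is spread, and slide the circlip, level, down over the spindle until it is at the groove, just on the grey hub, without forcing it. Finish there still gripping the pliers with the circlip held spread round the groove; do not let go, and leave the bottle, beaker and jar alone.

Things in the scene. Friction and masses are not known exactly. Their poses are not given: they have to be found in the camera images.
- sampler: White sample carousel machine, fixed. Origin on the bench under the spindle axis; x from the door into the machine, y left, z up. Base 30 mm high; side walls (inner faces y = +-85 mm) up to 125 mm, back wall at x = 86 mm up to 85 mm, open top, door across the front at x = -90 mm. Carousel up to 61 mm; in its middle a grey hub 42 mm across, top at 68 mm, and a vertical steel spindle up to 98 mm.
- spindle_groove (a point): Point on the spindle axis at the height of the hub's top face (68 mm above the bench). The groove, 15.6 mm across, runs from here 7 mm up; above it the spindle is 19.6 mm across. The circlip belongs here, its underside on the hub face or up to 3 mm above it.
- spindle_tip (a point): Top of the spindle on its axis, 98 mm above the bench. The top 9 mm taper from 19.6 mm down to 11 mm across.
- door (a joint): Angle of the front door, rad: 0 shut, grows as it opens towards the robot side (free edge first swings out to the machine's -x), stop at 2.0. The start is anywhere from shut to slightly ajar. It stays where it is left; about 0.06 N m of friction.
- door_post (a point): Grip point of the door's handle: an upright steel post 14 mm in diameter that stands on the door's top edge near its free end. The door's top edge is 123 mm above the bench, the post rises to 174 mm, this point is on its axis at 152 mm.
- door_hinge (a point): Point on the door's vertical hinge axis, 152 mm above the bench, at x = -90, y = +87 mm in the sampler's frame. The post is 135 mm from it (at sampler -y of it when shut). The door panel is 8 mm thick and 176 mm wide.
- pliers: Circlip pliers lying level on their rest, about 0.2 kg. Origin on the pivot at the handles' underside, 28 mm above the bench at the start; x from the pivot to the tips, z up. Two straight black handles reach back to x = -122 mm, z 0 to 16 mm, 8 mm thick. Squeezing them spreads the jaws and the dark steel circlip hung on two pins under the jaw tips (it cannot fall off); clip end at x = 88 mm.
- pliers_grip (a point): The place to grip across both handles: midway between them, pliers x = -70 mm, at half their height, 36 mm above the bench at the start. Here they are 53 mm over their outsides when free, splayed 0.19 rad each (72 mm at the ends); squeezed home about 27 mm and nearly parallel. That takes about 6 N; they spring back if released.
- clip_eye (a point): Centre of the circlip's opening when fully spread, at the clip's underside: fixed in the pliers at x = 64.2 mm, y = 0, z = -10 mm. It must end on the spindle axis. The clip is 3 mm thick; unspread its hole is 18.6 mm across, too small for the spindle; fully spread a 25 mm circle fits.
- lever_l (a joint): Turn of the left handle and jaw about the pivot, rad: 0 released, about 0.18 (0.175 to 0.21 by the force of the grip) squeezed fully home.
- lever_r (a joint): Turn of the right handle and jaw, rad: 0 released, about 0.18 (0.175 to 0.21 by the force of the grip) squeezed fully home.
- rest: Tool rest fixed to the bench that carries the pliers; origin on the bench under the pliers' pivot, x along the pliers. Two grey plastic blocks 28 mm high (x -9 to 25 mm, 50 mm wide; x -121 to -103 mm, 100 mm wide) joined by a steel strip 30 mm wide, 6 mm thick on the bench; between the blocks the handles are free underneath.
- reagent: Bystander: amber bottle 60 mm across, 130 mm high; origin at the centre of its underside.
- beaker: Bystander: white porcelain beaker 68 mm across, 85 mm high; origin at the centre of its underside.
- jar: Bystander: clear jar with white cap, 56 mm across, 70 mm high; origin at the centre of its underside.
Not all that is in view belongs to the job. Leave any red look-alike of the rest alone.

How it is judged (in metres and radians):
On the way, in this order (a step that is already met when the one before it is completed fails the run):
1. the door has been swung open to at least about square (value of joint door above 1.4 rad), for 0.1 s.
2. the pliers are lifted clear of their rest in the fingers, squeezed so that the circlip is spread (value of joint each of lever_l, lever_r above 0.15 rad and contact force between the fingers and pliers above 3 N and height (world z) of pliers above 0.06 m and contact force between pliers and rest below 0.1 N), for 0.1 s.
3. the spread circlip is over the tip of the spindle, level (value of joint each of lever_l, lever_r above 0.15 rad and contact force between the fingers and pliers above 3 N and horizontal distance between clip_eye and spindle_tip below 0.012 m and z of clip_eye in the frame of spindle_tip above -0.006 m and angle between pliers's own z axis and vertical below 0.15 rad).
At the end, for the whole second after the job is handed in: Held in the fingers, still, level within 0.1 rad, both handles squeezed over 0.15 rad, clip opening within 8 mm of the spindle axis, clip underside -2 to +3.5 mm from the hub face, pressing on the machine under 12 N; door open over 1.4 rad (value of joint door above 1.4 rad and value of joint each of lever_l, lever_r above 0.15 rad and contact force between the fingers and pliers above 3 N and horizontal distance between clip_eye and spindle_groove below 0.008 m and z of clip_eye in the frame of spindle_groove between -0.002 and 0.0035 m and angle between pliers's own z axis and vertical below 0.1 rad and contact force between pliers and sampler below 12 N and linear speed of pliers below 0.02 m/s); the arm keeps its last pose, push and grip.
It fails at once if the bottle, beaker or jar is moved more than 30 mm (distance of any of reagent, beaker, jar from where it was at the start of the episode above 0.03 m).
It fails at once if the clip or pliers are forced against the machine with more than 40 N (contact force between pliers and sampler above 40 N).
It also fails if it takes over 51 s, if anything falls off the work surface, if the arm or the gripper's body presses on something with over 40 N, if the wrist force passes 120 N, or if a joint passes its speed limit or range.

ROBOT

A 7-joint arm with a two-finger parallel gripper is mounted at the origin on the work surface. World frame = base frame: x ahead of the robot, y to its left, z up, the work surface at z = 0. Lengths are in mm, angles in rad, forces in N, time in s.
With the tool pointing down it reaches from about 400 to 875 mm from the base axis. Payload 4.4 kg.
Tool frame: the origin (TCP) lies at the very end of the fingers, on their centre line; the grasp point (between the pads) lies 19 mm behind it; y points along the fingers, x is the direction in which the jaws open and shut, and the axes are right-handed (so a half turn about y gives the same grasp; the last joint's range is limited). The gripper opens to 85 mm and grips with 20 to 120 N. Pads are 22 mm wide; open, the fingers measure 114 mm over their backs; the gripper's body (76 mm by 85 mm) begins 54 mm behind the grasp point. The pads swing forward as they close: fully open they stand 13 mm farther back than shut.
Start: joints at [1.089, 0.628, 0.038, 1.517, -0.027, 0.996, -0.02], TCP at [262.577, -594.618, 231.313] pointing down, gripper open.
Joint ranges: [-3.06, 3.06], [-0.37, 2.12], [-1.25, 1.32], [0.18, 2.47], [-1.1, 4.24], [0.23, 1.98], [-2.94, 2.94]. Speed limits (rad/s): [2.57, 2.57, 3.14, 3.14, 3.14, 3.14, 3.14].

INTERFACE

Orientations are given as [roll, pitch, yaw] about the fixed x, y, z axes, in that order (R = Rz(yaw) Ry(pitch) Rx(roll)).
In Python, from cell import readout, eyes, finish_job gives the robot as it stands. The module is installed in compiled form; this text tells all that it offers.
- The arm moves only by the tool apply_moves, never from a script. Its argument "commands" is a list that holds one entry, the list of rows, each a list of 6 numbers: the shift along the tool's x, y, z in units of 0.04 m (1.0 is 0.04 m), then the turn, a rotation vector about the tool's x, y, z in units of 5 degrees (1.0 is 5 degrees). A call has 1 to 8 rows; each row shifts and turns the pose as measured when the row begins, along the tool's axes as they then stand; what a row does not reach is not made up. A row lasts 1/12 s, in which the tool goes at most 41.7 mm and 7.16 degrees, less where a joint would pass 70% of its speed; a pose out of reach is approached as far as the arm can. A call with a number of a shift or a turn outside -1 to 1 is refused whole. A call with a gripper value outside its range is refused whole. "claw" is the finger opening in mm, from 0 to 85.4, set as the call begins (left out, the last holds). The fingers move at their own pace and stop on an object; the grip force is fixed at half the most. Time passes only in rows, so rows that do not move let the fingers close. It gives the time, the measured TCP pose, the force and the opening at its end, in the units of the state.
- readout.read_state(): the state, without advancing time (a new reading comes with each control period).
- eyes.get_image(name): name is "scene" or "top"; returns a dict with "image" (384x512x3 uint8, red, green, blue), "mtx" (3x3 intrinsics, pixels), "k1" (the pictures are not rectified: a ray, as slopes to the right and down, at radius r is drawn at 1 + k1 r^2 times it, then the intrinsics apply), "rvec" (rotation vector, rad) and "tvec" (3), from world to camera coordinates, as OpenCV has them. Camera axes: x right, y down, z forward; pixel columns grow to the right and rows downward; lengths in mm; the calibration is good to about 2 mm. A picture is of the moment at which its call begins. There is no depth.
- finish_job(): hands the job in, once; it reports no verdict.
The state is a dict: "clock": time; "qpos": joint angles; "qd": joint speeds; "tau": joint torques, N m; "eef_pos": TCP position; "tool_rot": TCP orientation; "force": force on the tool from outside, world axes, zero at the start; "torque": the same for the moment, N m; "width": finger opening in mm.
Only numpy, scipy, OpenCV 4.12 (cv2) and the standard library are available. Lean on these libraries where they do the work, as an engineer would, in place of code of your own. Each camera call takes 0.05 s, during which the arm holds its last target. There are 200 camera calls.

## Working session

There is one attempt and no reset: what is moved stays moved. The work goes in short steps, Python scripts to look and compute and a tool call to move; the robot and the scene stay as the last step left them, time stands still between calls to the robot, and variables do not carry over. Pictures are saved under pics/ and viewed, about 8 in all and at most 12, crops included, and the job is handed in when it is done.

Besides the shell and the picture viewer there is one more tool, called after "Request:" as a command line: name --argument value ..., lists and objects as JSON in quotes. apply_moves: Moves the arm, as the interface text tells. Shifts and turns lie within -1 to 1; 1 stands for 0.04 m of shift or 5 degrees of turn. Its arguments: {"type":"object","properties":{"commands":{"type":"array"},"claw":{"type":"number"}},"required":["commands"]}

```bash
mkdir -p pics
cat > h.py <<'E'
import numpy as np, cv2
from scipy.spatial.transform import Rotation as R
from cell import readout, eyes, finish_job
def grab(n,f):
    d=eyes.get_image(n); np.savez('pics/'+f+'.npz',**{k:np.array(v) for k,v in d.items()})
    cv2.imwrite('pics/'+f+'.png',d['image'][:,:,::-1]); return d
def load(f): return dict(np.load('pics/'+f+'.npz'))
def ray(d,u,v):
    K=d['mtx']; p=np.array([(u-K[0,2])/K[0,0],(v-K[1,2])/K[1,1]]); q=p.copy()
    for _ in range(30): q=p/(1+d['k1']*(q@q))
    M=cv2.Rodrigues(np.array(d['rvec'],float))[0]
    return -M.T@np.ravel(d['tvec']), M.T@np.array([q[0],q[1],1])
def atz(d,u,v,z):
    c,r=ray(d,u,v); return c+r*(z-c[2])/r[2]
def proj(d,P):
    M=cv2.Rodrigues(np.array(d['rvec'],float))[0]; c=M@np.array(P,float)+np.ravel(d['tvec'])
    q=c[:2]/c[2]; q=q*(1+d['k1']*(q@q)); K=d['mtx']; return np.array([K[0,0]*q[0]+K[0,2],K[1,1]*q[1]+K[1,2]])
def crop(f,x0,y0,x1,y1,s,o):
    im=cv2.imread('pics/'+f+'.png')[y0:y1,x0:x1]; cv2.imwrite('pics/'+o+'.png',cv2.resize(im,None,fx=s,fy=s,interpolation=cv2.INTER_CUBIC))
E
python3 - <<'E'
from h import *
a=grab('top','t0');b=grab('scene','s0')
for d in(a,b): print(d['mtx'],d['k1'],ray(d,256,192))
print(readout.read_state())
im=np.hstack([cv2.imread('pics/t0.png'),]);
E
```

```text
[[419.18695121   0.         258.10533197]
 [  0.         419.18695121 198.38507266]
 [  0.           0.           1.        ]] -0.11252977711923676 (array([ 458.44343095,   62.16344616, 1242.91952662]), array([ 0.09342526,  0.00375123, -0.99574841]))
[[450.56760417   0.         258.04985497]
 [  0.         450.56760417 191.63994552]
 [  0.           0.           1.        ]] 0.00830498677285958 (array([1121.68781339, -668.01209324,  833.04507719]), array([-0.48392341,  0.62332241, -0.61425454]))
{'clock': 0.1, 'qpos': array([ 1.08919783,  0.6292627 ,  0.03842712,  1.51829138, -0.02698422,
        0.996335  , -0.01998994]), 'qd': array([ 0.00146881, -0.00267301, -0.00031387, -0.00130651, -0.00044999,
        0.00038843,  0.0009471 ]), 'tau': array([ 3.41624152e-03, -5.64536512e+01,  1.23089880e+00, -1.93974316e+01,
        1.14117673e-02,  5.43402581e-03, -2.79494721e-07]), 'eef_pos': array([ 262.34365715, -594.06508775,  230.46740166]), 'tool_rot': array([-1.57081856,  0.00177881, -1.15496546]), 'force': array([ 0.01387966, -0.16883719, -0.96004984]), 'torque': array([ 0.00484709, -0.0354491 , -0.0140462 ]), 'width': 85.27700203643117}
```

View pics/t0.png

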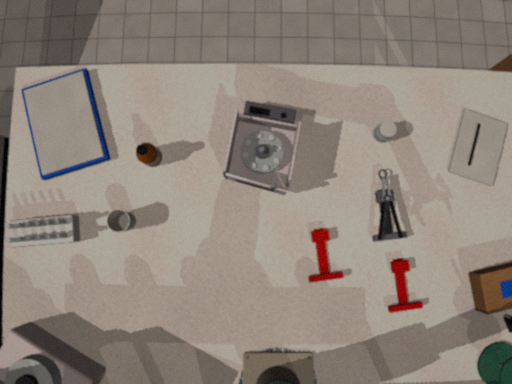

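View pics/s0.png

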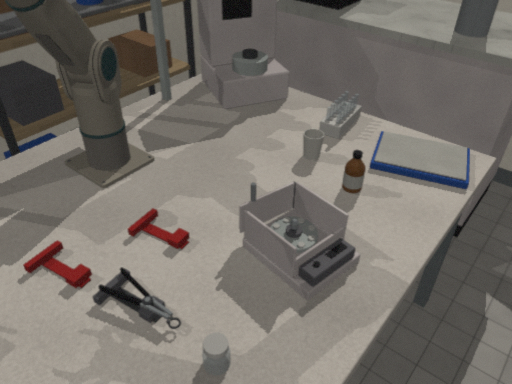

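Top view: sampler at about (264,150), door on the lower side with its post near (280,190); pliers at (386,205), clip at (384,174); jar at (387,131), next to the pliers. The scene view shows the same, with the door's post at (254,190). Next I take enlarged crops.

Run:
```python
from h import *
crop('t0',215,95,310,205,5,'a');crop('t0',365,160,415,250,6,'b')
a=cv2.imread('pics/a.png');b=cv2.imread('pics/b.png');print(a.shape,b.shape)
o=np.zeros((560,790,3),np.uint8);o[:550,:475]=a;o[:540,480:780]=b;cv2.imwrite('pics/t0c.png',o)
crop('s0',232,175,367,300,4,'a');crop('s0',85,260,190,340,2.4,'b')
a=cv2.imread('pics/a.png');b=cv2.imread('pics/b.png');print(a.shape,b.shape)
o=np.zeros((500,800,3),np.uint8);o[:500,:540]=a;o[:192,545:797]=b;cv2.imwrite('pics/s0c.png',o)
```

```text
(550, 475, 3) (540, 300, 3)
(500, 540, 3) (192, 252, 3)
```

View pics/t0c.png

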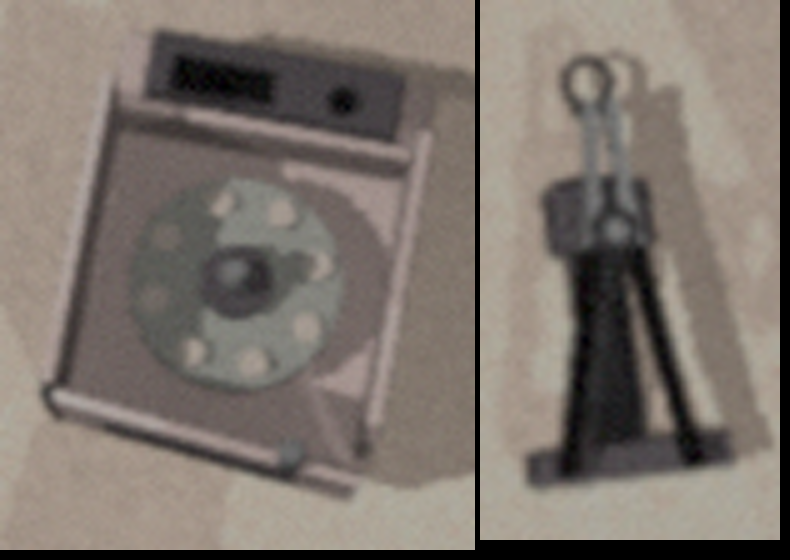

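View pics/s0c.png

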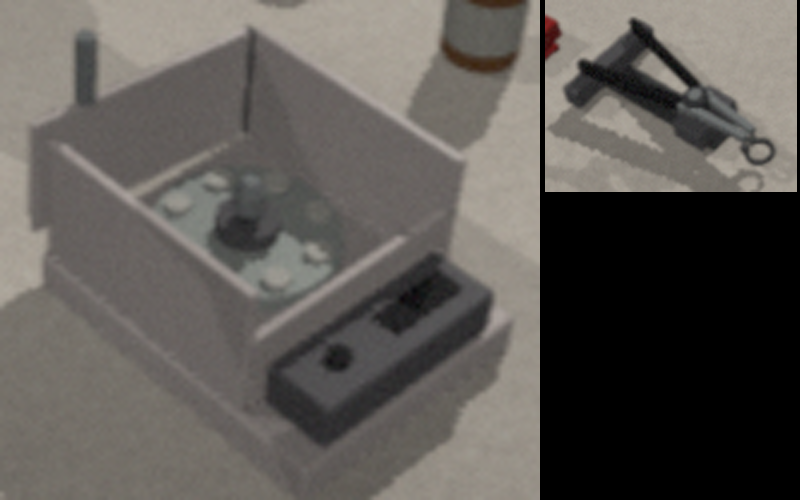

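```bash
cat > m.py <<'E'
from h import *
t=load('t0');s=load('s0')
A=lambda u,v:(215+(u+.5)/5-.5,95+(v+.5)/5-.5)
B=lambda u,v:(365+(u-480+.5)/6-.5,160+(v+.5)/6-.5)
C=lambda u,v:(232+(u+.5)/4-.5,175+(v+.5)/4-.5)
D=lambda u,v:(85+(u-545+.5)/2.4-.5,260+(v+.5)/2.4-.5)
E
python3 - <<'E'
from m import *
np.set_printoptions(precision=1,suppress=True)
for n,f,d,u,v,z in [('spt',A,t,234,270,98),('spt',C,s,249,181,98),('hub',A,t,236,282,68),('hub',C,s,246,228,68),
('wLf',A,t,58,393,125),('wLb',A,t,110,80,125),('wRf',A,t,373,425,125),('wRb',A,t,424,130,125),
('post',A,t,291,452,174),('post',C,s,86,36,174),('postb',C,s,86,101,123),('doorL',A,t,58,400,123),('doorR',A,t,352,490,123),
('wLf?',C,s,250,28,125),('wLb',C,s,463,160,125),('wRf',C,s,58,148,125),('wRb',C,s,256,296,125),
('piv',B,t,618,222,48),('clip',B,t,586,83,21),('hL',B,t,572,472,44),('hR',B,t,696,460,44),
('piv',D,s,697,97,48),('clip',D,s,759,151,21),('hL',D,s,636,25,44),('hR',D,s,585,67,44),('restL',B,t,530,475,28),('restR',B,t,732,450,28)]:
    print(n,'T' if d is t else 'S',atz(d,*f(u,v),z))
for n,u,v,z in [('jar',387,131,70),('bottle',147,152,130)]: print(n,atz(t,u,v,z))
E
```

```text
spt T [686.7  52.6  98. ]
spt S [684.2  50.   98. ]
hub T [685.8  51.1  68. ]
hub S [690.1  41.8  68. ]
wLf T [613.5 147.  125. ]
wLb T [786.5 121.4 125. ]
wRf T [597.6 -22.5 125. ]
wRb T [760.1 -50.3 125. ]
post T [577.1  23.3 174. ]
post S [576.4  22.3 174. ]
postb S [576.8  22.7 123. ]
doorL T [609.9 147.1 123. ]
doorR T [562.6 -11.5 123. ]
wLf? S [613.6 149.8 125. ]
wLb S [789.3 121.9 125. ]
wRf S [593.7 -25.3 125. ]
wRb S [757.9 -52.8 125. ]
piv T [ 560.7 -314.2   48. ]
clip T [ 631.9 -307.7   21. ]
hL T [ 440.4 -291.3   44. ]
hR T [ 446.3 -352.5   44. ]
piv S [ 560.4 -316.6   48. ]
clip S [ 629.3 -309.5   21. ]
hL S [ 445.9 -294.4   44. ]
hR S [ 451.1 -356.8   44. ]
restL T [ 438.7 -275.2   28. ]
restR T [ 451.  -376.2   28. ]
jar [ 748.7 -309.7   70. ]
bottle [669.4 362.8 130. ]
```

Both cameras agree to a few millimetres. Sampler centre is at (685.5, 51.3) with yaw about -9.1°. The hinge is at (610, 151), the post at (577, 23), so the door is about 0.1 rad ajar. The pliers pivot is at (560.5, -315.4) with yaw about 5°.

```bash
cat > plan.py <<'E'
from h import *
def plan(wps):
    """wps: list of (x,y,z,yaw_deg,nrows) ; tool pointing down (levelled on the way)"""
    st=readout.read_state(); p=np.array(st['eef_pos']); r=R.from_euler('xyz',st['tool_rot'])
    rows=[]
    for x,y,z,yaw,n in wps:
        T=R.from_euler('xyz',[-90,0,yaw],degrees=True); q=np.array([x,y,z]); d=(r.inv()*T).as_rotvec()
        for k in range(n):
            pn=p+(q-p)/(n-k)
            rows.append(np.r_[r.inv().apply(pn-p)/40,np.degrees(d/n)/5]); p=pn; r=r*R.from_rotvec(d/n)
    for i in range(0,len(rows),8): print(str([[round(float(v),2)+0.0 for v in a] for a in rows[i:i+8]]).replace(' ',''))
    print('max',np.abs(rows).max())
def st():
    s=readout.read_state(); print(s['clock'],np.round(s['eef_pos'],1),np.round(np.degrees(s['tool_rot']),1),np.round(s['force'],1),round(s['width'],1),np.round(s['qpos'],2))
E
python3 -c "
from plan import *
plan([(577,23,215,-66,20)])"
```

```text
[[-0.55,0.02,0.67,0.0,0.0,0.0],[-0.55,0.02,0.67,0.0,0.0,0.0],[-0.55,0.02,0.67,0.0,0.0,0.0],[-0.55,0.02,0.67,0.0,0.0,0.0],[-0.55,0.02,0.67,0.0,0.0,0.0],[-0.55,0.02,0.67,0.0,0.0,0.0],[-0.55,0.02,0.67,0.0,0.0,0.0],[-0.55,0.02,0.67,0.0,0.0,0.0]]
[[-0.55,0.02,0.67,0.0,0.0,0.0],[-0.55,0.02,0.67,0.0,0.0,0.0],[-0.55,0.02,0.67,0.0,0.0,0.0],[-0.55,0.02,0.67,0.0,0.0,0.0],[-0.55,0.02,0.67,0.0,0.0,0.0],[-0.55,0.02,0.67,0.0,0.0,0.0],[-0.55,0.02,0.67,0.0,0.0,0.0],[-0.55,0.02,0.67,0.0,0.0,0.0]]
[[-0.55,0.02,0.67,0.0,0.0,0.0],[-0.54,0.02,0.67,0.0,0.0,0.0],[-0.54,0.02,0.67,0.0,0.0,0.0],[-0.54,0.02,0.67,0.0,0.0,0.0]]
max 0.6729618188740543
```

Request:
apply_moves --commands '[[[-0.55,0,0.67,0,0,0],[-0.55,0,0.67,0,0,0],[-0.55,0,0.67,0,0,0],[-0.55,0,0.67,0,0,0],[-0.55,0,0.67,0,0,0],[-0.55,0,0.67,0,0,0],[-0.55,0,0.67,0,0,0],[-0.55,0,0.67,0,0,0]]]' --claw 85

```text
clock: 0.77
eef_pos: [384.1, -345.0, 225.2]
tool_rot: [-1.579, 0.003, -1.173]
force: [0.4, 0.7, -0.3]
width: 85.2
```

Request:
apply_moves --commands '[[[-0.55,0,0.67,0,0,0],[-0.55,0,0.67,0,0,0],[-0.55,0,0.67,0,0,0],[-0.55,0,0.67,0,0,0],[-0.55,0,0.67,0,0,0],[-0.55,0,0.67,0,0,0],[-0.55,0,0.67,0,0,0],[-0.55,0,0.67,0,0,0]]]'

```text
clock: 1.43
eef_pos: [515.9, -85.8, 222.5]
tool_rot: [-1.582, 0.006, -1.174]
force: [1.8, -0.7, -0.0]
width: 85.1
```

```bash
python3 -c "
from plan import *
st()
plan([(577,23,215,-66,6),(577,23,138,-66,5)])"
```

```text
1.4333 [515.9 -85.8 222.5] [-90.7   0.3 -67.3] [ 1.8 -0.7 -0. ] 85.1 [ 0.1   0.46  0.01  1.87 -0.01  0.82 -1.06]
[[-0.32,0.03,0.41,0.02,-0.04,-0.01],[-0.32,0.03,0.41,0.02,-0.04,-0.01],[-0.32,0.03,0.41,0.02,-0.04,-0.01],[-0.32,0.03,0.41,0.02,-0.04,-0.01],[-0.31,0.03,0.41,0.02,-0.04,-0.01],[-0.31,0.03,0.42,0.02,-0.04,-0.01],[0.0,0.39,0.0,0.0,0.0,0.0],[0.0,0.39,0.0,0.0,0.0,0.0]]
[[0.0,0.39,0.0,0.0,0.0,0.0],[0.0,0.39,0.0,0.0,0.0,0.0],[0.0,0.38,0.0,0.0,0.0,0.0]]
max 0.41575885228085274
```

Request:
apply_moves --commands '[[[-0.33,0.03,0.43,0,0,0],[-0.33,0.03,0.43,0,0,0],[-0.33,0.03,0.43,0,0,0],[-0.33,0.03,0.43,0,0,0],[-0.33,0.03,0.43,0,0,0],[-0.32,0,0.42,0,0,0],[0,0,0,0,0,0]]]'

```text
clock: 2.02
eef_pos: [583.4, 44.9, 213.1]
tool_rot: [-1.582, 0.012, -1.16]
force: [0.2, 0.6, -0.0]
width: 85.1
```

```bash
python3 -c "
from plan import *
st()
plan([(577,23,140,-66,6)])"
```

```text
2.0167 [583.4  44.9 213.1] [-90.6   0.7 -66.4] [ 0.2  0.6 -0. ] 85.1 [-0.12  0.56 -0.    1.71 -0.01  0.88 -1.27]
[[0.08,0.3,-0.06,0.02,-0.01,-0.02],[0.08,0.3,-0.06,0.02,-0.01,-0.02],[0.08,0.3,-0.06,0.02,-0.01,-0.02],[0.07,0.3,-0.06,0.02,-0.01,-0.02],[0.07,0.3,-0.06,0.02,-0.01,-0.02],[0.07,0.3,-0.06,0.02,-0.01,-0.02]]
max 0.3046745560869325
```

Request:
apply_moves --commands '[[[0.22,0,-0.18,0,0,0],[0.22,0,-0.18,0,0,0],[0,0.4,0,0,0,0],[0,0.4,0,0,0,0],[0,0.4,0,0,0,0],[0,0.3,0,0,0,0],[0,0,0,0,0,0]]]'

```text
clock: 2.6
eef_pos: [571.4, 8.5, 151.1]
tool_rot: [-1.588, 0.007, -1.169]
force: [0.2, -0.2, -0.5]
width: 85.0
```

```bash
python3 -c "
from plan import *
st()
plan([(577,23,138,-66,2)])"
```

```text
2.6 [571.4   8.5 151.1] [-91.    0.4 -67. ] [ 0.2 -0.2 -0.5] 85.0 [-0.07  0.62  0.    1.8  -0.    0.73 -1.23]
[[-0.14,0.16,0.14,0.1,-0.1,-0.04],[-0.14,0.16,0.14,0.1,-0.1,-0.04]]
max 0.16298183789118156
```

Request:
apply_moves --commands '[[[-0.1,0.12,0.1,0.1,0,0],[-0.1,0.12,0.1,0.1,0,0],[0,0,0,0,0,0],[0,0,0,0,0,0]]]'

```text
clock: 2.93
eef_pos: [574.9, 13.9, 142.1]
tool_rot: [-1.569, 0.005, -1.176]
force: [-0.5, -0.4, -0.2]
width: 85.0
```

```bash
python3 -c "
from plan import *
st()
plan([(577,23,140,-66,1)])"
```

```text
2.9333 [574.9  13.9 142.1] [-89.9   0.3 -67.4] [-0.5 -0.4 -0.2] 85.0 [-0.07  0.63  0.    1.82 -0.01  0.69 -1.24]
[[-0.19,0.05,0.14,-0.02,-0.28,-0.05]]
max 0.27971415534103855
```

Request:
apply_moves --commands '[[[-0.19,0,0.14,0,0,0],[0,0,0,0,0,0],[0,0.05,0,0,0,0]]]'

```text
clock: 3.18
eef_pos: [578.7, 24.2, 141.9]
tool_rot: [-1.566, 0.004, -1.176]
force: [0.3, -0.2, 0.3]
width: 85.1
```

Request:
apply_moves --commands '[[[0,0,0,0,0,0],[0,0,0,0,0,0],[0,0,0,0,0,0],[0,0,0,0,0,0],[0,0,0,0,0,0],[0,0,0,0,0,0],[0,0,0,0,0,0],[0,0,0,0,0,0]]]' --claw 0

```text
clock: 3.85
eef_pos: [579.1, 24.8, 142.3]
tool_rot: [-1.565, 0.003, -1.175]
force: [-1.0, 0.5, 0.6]
width: 12.2
```

```bash
python3 -c "
from plan import *
st()
grab('top','t1');grab('scene','s1');crop('s1',232,100,392,250,3.3,'s1c')"
```

```text
3.85 [579.1  24.8 142.3] [-89.7   0.2 -67.3] [-1.   0.5  0.6] 12.2 [-0.09  0.64  0.    1.81 -0.01  0.69 -1.25]
```

View pics/s1c.png

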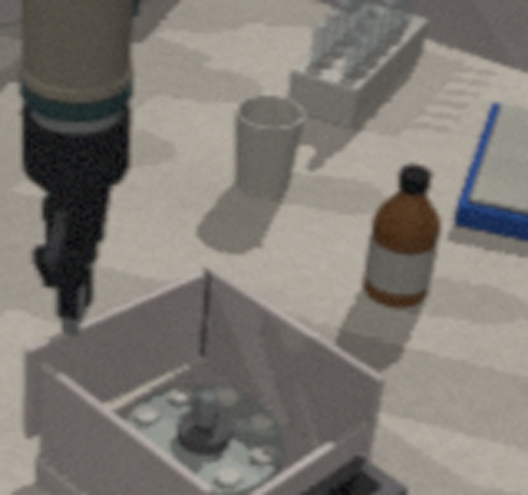

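Post gripped: in the crop the fingers close on it at about (70,325), and the width is 12 mm. Now the opening arc.

```bash
cat > arc.py <<'E'
from plan import *
import sys
st()
H=np.array([610.4,152.5]); s=readout.read_state(); p=s['eef_pos'][:2]-H; rad=np.hypot(*p); a0=np.degrees(np.arctan2(-p[0],-p[1])); yaw=np.degrees(s['tool_rot'][2])
print('r',rad,'ang',a0,'door',np.radians(a0-9.1))
n=int(sys.argv[1]);st_=float(sys.argv[2]);dy=float(sys.argv[3]);W=[]
for k in range(1,n+1):
    a=np.radians(a0+st_*k); r=rad+(133-rad)*k/n
    W.append((H[0]-r*np.sin(a),H[1]-r*np.cos(a),142,yaw-dy*k,1))
plan(W)
E
python3 arc.py 8 5 1.5
```

```text
3.95 [579.1  24.8 142.3] [-89.7   0.2 -67.3] [0.2 0.2 0. ] 12.3 [-0.09  0.64  0.    1.81 -0.01  0.69 -1.25]
r 131.42544133821968 ang 13.755661625230287 door 0.08125662421901882
[[-0.18,0.01,-0.23,-0.07,0.3,-0.04],[-0.19,0.0,-0.22,0.0,0.3,0.0],[-0.2,0.0,-0.2,0.0,0.3,0.0],[-0.22,0.0,-0.19,0.0,0.3,0.0],[-0.23,0.0,-0.18,0.0,0.3,0.0],[-0.24,0.0,-0.16,0.0,0.3,0.0],[-0.25,0.0,-0.15,0.0,0.3,0.0],[-0.26,0.0,-0.13,0.0,0.3,0.0]]
max 0.30000000000000354
```

Request:
apply_moves --commands '[[[-0.18,0,-0.23,0,0.3,0],[-0.19,0,-0.22,0,0.3,0],[-0.2,0,-0.2,0,0.3,0],[-0.22,0,-0.19,0,0.3,0]]]'

```text
clock: 4.28
eef_pos: [541.7, 40.4, 142.3]
tool_rot: [-1.555, -0.0, -1.29]
force: [1.3, 0.6, -0.3]
width: 12.3
```

```bash
python3 arc.py 8 5 1.5
```

```text
4.2833 [541.7  40.4 142.3] [-89.1  -0.  -73.9] [ 1.3  0.6 -0.3] 12.3 [-0.15  0.59  0.04  1.92 -0.04  0.62 -1.37]
r 131.4438849099712 ang 31.49018648993707 door 0.3907824743849541
[[-0.22,0.0,-0.19,-0.18,0.3,0.0],[-0.23,0.0,-0.17,0.0,0.3,0.0],[-0.24,0.0,-0.16,0.0,0.3,0.0],[-0.25,0.0,-0.15,0.0,0.3,0.0],[-0.26,0.0,-0.13,0.0,0.3,0.0],[-0.27,0.0,-0.11,0.0,0.3,0.0],[-0.27,0.0,-0.1,0.0,0.3,0.0],[-0.28,0.0,-0.08,0.0,0.3,0.0]]
max 0.3000000000000028
```

Small forces, and it follows well.

Request:
apply_moves --commands '[[[-0.22,0,-0.19,-0.1,0.3,0],[-0.23,0,-0.17,0,0.3,0],[-0.24,0,-0.16,0,0.3,0],[-0.25,0,-0.15,0,0.3,0],[-0.26,0,-0.13,0,0.3,0],[-0.27,0,-0.11,0,0.3,0]]]'

```text
clock: 4.78
eef_pos: [495.8, 85.8, 142.3]
tool_rot: [-1.558, -0.004, -1.47]
force: [0.0, -2.5, 1.2]
width: 12.0
```

```bash
python3 arc.py 8 5 1.5
```

```text
4.7833 [495.8  85.8 142.3] [-89.3  -0.2 -84.2] [ 0.  -2.5  1.2] 12.0 [-0.3   0.55  0.11  2.02 -0.09  0.56 -1.6 ]
r 132.61896345738634 ang 59.7891548109331 door 0.8846926465039063
[[-0.27,0.0,-0.11,-0.15,0.3,0.04],[-0.27,0.0,-0.09,0.0,0.3,0.0],[-0.28,0.0,-0.08,0.0,0.3,0.0],[-0.28,0.0,-0.06,0.0,0.3,0.0],[-0.29,0.0,-0.04,0.0,0.3,0.0],[-0.29,0.0,-0.02,0.0,0.3,0.0],[-0.29,0.0,-0.01,0.0,0.3,0.0],[-0.29,0.0,0.01,0.0,0.3,0.0]]
max 0.3002651427029985
```

Request:
apply_moves --commands '[[[-0.27,0,-0.11,-0.1,0.3,0],[-0.27,0,-0.09,0,0.3,0],[-0.28,0,-0.08,0,0.3,0],[-0.28,0,-0.06,0,0.3,0],[-0.29,0,-0.04,0,0.2,0],[-0.29,0,-0.02,0,0,0]]]'

```text
clock: 5.28
eef_pos: [475.2, 146.8, 142.1]
tool_rot: [-1.57, -0.01, -1.614]
force: [-5.2, -1.5, 5.0]
width: 12.4
```

```bash
python3 arc.py 4 4 0
```

```text
5.2833 [475.2 146.8 142.1] [-90.   -0.6 -92.5] [-5.2 -1.5  5. ] 12.4 [-0.48  0.55  0.17  2.03 -0.14  0.58 -1.83]
r 135.34821495074118 ang 87.58562534665555 door 1.3698325777858553
[[-0.24,0.0,0.0,-0.01,0.0,0.12],[-0.23,0.0,0.02,0.0,0.0,0.0],[-0.23,0.0,0.04,0.0,0.0,0.0],[-0.23,0.0,0.05,0.0,0.0,0.0]]
max 0.23613008735033789
```

Request:
apply_moves --commands '[[[-0.24,0,0.01,0,0,0],[-0.24,0,0.03,0,0,0],[-0.23,0,0.05,0,0,0],[-0.23,0,0.06,0,0,0],[-0.05,0,0.02,0,0,0],[0,0,0,0,0,0],[0,0,0,0,0,0]]]'

```text
clock: 5.87
eef_pos: [477.4, 188.7, 142.2]
tool_rot: [-1.583, -0.013, -1.614]
force: [-1.8, -1.4, 2.0]
width: 12.1
```

```bash
python3 arc.py 4 4 0
```

```text
5.8667 [477.4 188.7 142.2] [-90.7  -0.7 -92.5] [-1.8 -1.4  2. ] 12.1 [-0.55  0.58  0.17  1.97 -0.15  0.62 -1.9 ]
r 137.80353885986267 ang 105.23999061774173 door 1.6779593791160503
[[-0.22,0.0,0.09,0.14,0.0,0.15],[-0.22,0.0,0.1,0.0,0.0,0.0],[-0.21,0.0,0.12,0.0,0.0,0.0],[-0.19,0.0,0.13,0.0,0.0,0.0]]
max 0.22392402770396327
```

Request:
apply_moves --commands '[[[0,0,0,0,0,0],[0,0,0,0,0,0],[0,0,0,0,0,0],[0,0,0,0,0,0],[0,-0.4,0,0,0,0],[0,-0.5,0,0,0,0],[0,-0.5,0,0,0,0],[0,-0.2,0,0,0,0]]]' --claw 85

```text
clock: 6.53
eef_pos: [478.0, 188.6, 205.6]
tool_rot: [-1.586, -0.015, -1.611]
force: [1.1, 0.9, -0.5]
width: 84.8
```

```bash
python3 -c "
from plan import *
st()
plan([(490.5,-321.7,190,-84.8,19)])"
```

```text
6.5333 [478.  188.6 205.6] [-90.8  -0.9 -92.3] [ 1.1  0.9 -0.5] 84.8 [-0.57  0.48  0.2   1.91 -0.12  0.78 -1.92]
[[0.67,0.03,0.04,0.01,-0.08,0.01],[0.67,0.03,0.04,0.01,-0.08,0.01],[0.67,0.03,0.03,0.01,-0.08,0.01],[0.67,0.03,0.03,0.01,-0.08,0.01],[0.67,0.03,0.03,0.01,-0.08,0.01],[0.67,0.03,0.02,0.01,-0.08,0.01],[0.67,0.03,0.02,0.01,-0.08,0.01],[0.67,0.03,0.01,0.01,-0.08,0.01]]
[[0.67,0.03,0.01,0.01,-0.08,0.01],[0.67,0.03,0.0,0.01,-0.08,0.01],[0.67,0.03,0.0,0.01,-0.08,0.01],[0.67,0.02,-0.01,0.01,-0.08,0.01],[0.67,0.02,-0.01,0.01,-0.08,0.01],[0.67,0.02,-0.02,0.01,-0.08,0.01],[0.67,0.02,-0.02,0.01,-0.08,0.01],[0.67,0.02,-0.03,0.01,-0.08,0.01]]
[[0.67,0.02,-0.03,0.01,-0.08,0.01],[0.67,0.02,-0.04,0.01,-0.08,0.01],[0.67,0.02,-0.04,0.01,-0.08,0.01]]
max 0.6714493299413143
```

Request:
apply_moves --commands '[[[0.6,0.02,0.04,0,-0.08,0],[0.67,0.02,0.04,0,-0.08,0],[0.67,0.02,0.03,0,-0.08,0],[0.67,0.02,0.03,0,-0.08,0],[0.67,0.02,0.03,0,-0.08,0],[0.67,0.02,0.02,0,-0.08,0],[0.67,0.02,0.02,0,-0.08,0],[0.67,0.02,0.01,0,-0.08,0]]]'

```text
clock: 7.2
eef_pos: [487.8, -22.0, 201.8]
tool_rot: [-1.577, -0.007, -1.535]
force: [0.2, -0.8, -0.6]
width: 85.3
```

Request:
apply_moves --commands '[[[0.67,0.02,0,0,-0.08,0],[0.67,0.02,0,0,-0.08,0],[0.67,0.02,0,0,-0.08,0],[0.6,0.02,0,0,-0.08,0],[0.4,0.02,0,0,-0.08,0],[0.2,0.02,0,0,-0.08,0],[0,0,0,0,0,0]]]'

```text
clock: 7.78
eef_pos: [492.7, -164.7, 195.6]
tool_rot: [-1.578, -0.011, -1.499]
force: [-0.7, 0.1, 0.4]
width: 84.8
```

```bash
python3 -c "
from plan import *
st()
plan([(490.5,-321.7,190,-84.8,6)])
grab('top','t2');grab('scene','s2');crop('s2',85,230,205,330,6,'s2c')"
```

```text
7.7833 [ 492.7 -164.7  195.6] [-90.4  -0.6 -85.9] [-0.7  0.1  0.4] 84.8 [ 0.14  0.5   0.17  1.92 -0.1   0.74 -1.13]
[[0.65,0.03,-0.06,0.01,-0.04,0.02],[0.65,0.03,-0.06,0.01,-0.04,0.02],[0.65,0.03,-0.06,0.01,-0.04,0.02],[0.65,0.03,-0.06,0.01,-0.04,0.02],[0.65,0.03,-0.06,0.01,-0.04,0.02],[0.65,0.02,-0.07,0.01,-0.04,0.02]]
max 0.651696208244313
```

Request:
apply_moves --commands '[[[0.6,0.02,-0.05,0,-0.04,0],[0.65,0.02,-0.05,0,-0.04,0],[0.65,0.02,-0.05,0,-0.04,0],[0.6,0.02,-0.05,0,-0.04,0],[0.4,0.02,-0.05,0,0,0],[0.3,0,0,0,0,0],[0,0,0,0,0,0],[0,0,0,0,0,0]]]'

```text
clock: 8.55
eef_pos: [499.0, -276.9, 191.1]
tool_rot: [-1.578, 0.002, -1.457]
force: [0.7, 0.7, -0.5]
width: 85.0
```

```bash
python3 -c "
from plan import *
st()
plan([(490.5,-321.7,190,-84.8,2)])
crop('t2',180,95,430,260,3.2,'t2c')"
```

```text
8.55 [ 499.  -276.9  191.1] [-90.4   0.1 -83.5] [ 0.7  0.7 -0.5] 85.0 [ 0.36  0.57  0.14  1.78 -0.1   0.8  -0.9 ]
[[0.54,0.01,-0.17,0.04,0.13,-0.01],[0.55,0.01,-0.16,0.04,0.13,-0.01]]
max 0.5458348265155724
```

View pics/t2c.png

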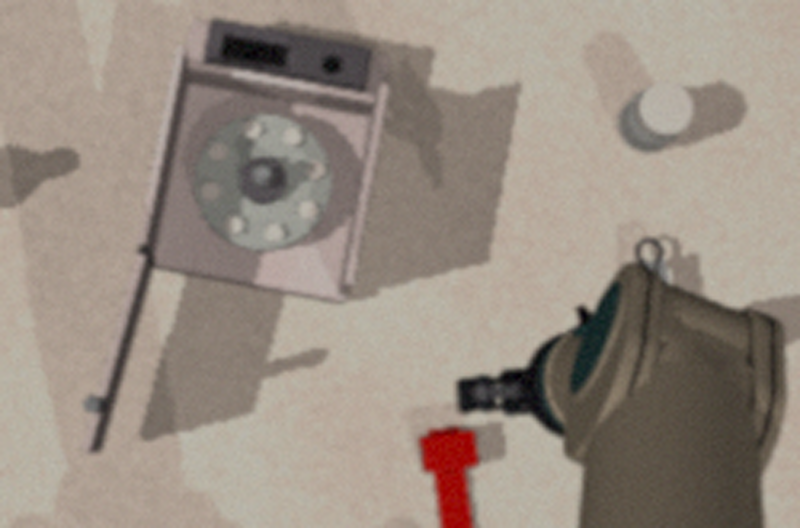

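The door stands open past square: the panel runs from (148,250) to (97,450). I carry on to the pliers.

Request:
apply_moves --commands '[[[0.4,0,-0.12,0,0.1,0],[0.4,0,-0.12,0,0.1,0],[0.2,0,-0.05,0,0,0],[0,0,0,0,0,0],[0,0,0,0,0,0]]]'

```text
clock: 8.97
eef_pos: [494.0, -311.2, 190.8]
tool_rot: [-1.577, 0.007, -1.465]
force: [-0.9, -0.2, 0.1]
width: 85.3
```

```bash
python3 -c "
from plan import *
st()
plan([(490.5,-321.7,100,-84.8,6)])"
```

```text
8.9667 [ 494.  -311.2  190.8] [-90.4   0.4 -84. ] [-0.9 -0.2  0.1] 85.3 [ 0.43  0.59  0.14  1.74 -0.11  0.83 -0.85]
[[0.04,0.38,-0.02,0.01,0.03,-0.01],[0.04,0.38,-0.02,0.01,0.03,-0.01],[0.04,0.38,-0.02,0.01,0.03,-0.01],[0.04,0.38,-0.02,0.01,0.03,-0.01],[0.04,0.38,-0.02,0.01,0.03,-0.01],[0.04,0.38,-0.02,0.01,0.03,-0.01]]
max 0.37840260061259656
```

Request:
apply_moves --commands '[[[0.26,0.2,-0.1,0,0.1,0],[0,0.4,0,0,0,0],[0,0.4,0,0,0,0],[0,0.4,0,0,0,0],[0,0.2,0,0,0,0],[0,0.1,0,0,0,0],[0,0,0,0,0,0]]]'

```text
clock: 9.55
eef_pos: [491.0, -321.2, 118.6]
tool_rot: [-1.576, 0.008, -1.473]
force: [0.0, -0.4, 0.4]
width: 85.3
```

```bash
python3 -c "
from plan import *
st()
plan([(490.5,-321.7,40,-84.8,6)])
grab('scene','s3');crop('s3',70,220,215,330,5,'s3c')"
```

```text
9.55 [ 491.  -321.2  118.6] [-90.3   0.5 -84.4] [ 0.  -0.4  0.4] 85.3 [ 0.46  0.69  0.12  1.79 -0.13  0.67 -0.82]
[[0.0,0.33,0.0,0.01,0.01,-0.02],[0.0,0.33,0.0,0.01,0.01,-0.02],[0.0,0.33,0.0,0.01,0.01,-0.02],[0.0,0.33,0.0,0.01,0.01,-0.02],[0.0,0.33,0.0,0.01,0.01,-0.02],[0.0,0.33,0.0,0.01,0.01,-0.02]]
max 0.32753372001532427
```

View pics/s3c.png

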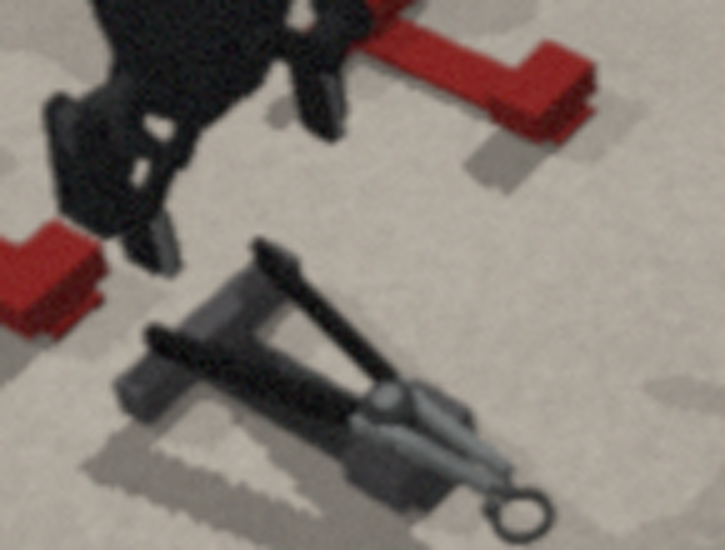

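Open fingers are above the handles, at (335,120) and (165,260), straddling them. Descend.

Request:
apply_moves --commands '[[[0,0.35,0,0,0,0],[0,0.35,0,0,0,0],[0,0.35,0,0,0,0],[0,0.35,0,0,0,0],[0,0.25,0,0,0,0],[0,0.15,0,0,0,0],[0,0.1,0,0,0,0],[0,0,0,0,0,0]]]'

```text
clock: 10.27
eef_pos: [496.6, -324.3, 46.5]
tool_rot: [-1.564, -0.001, -1.472]
force: [0.4, 0.7, 0.1]
width: 84.8
```

```bash
python3 -c "
from plan import *
st()
plan([(490.5,-321.7,18,-84.8,2)])"
```

```text
10.2667 [ 496.6 -324.3   46.5] [-89.6  -0.  -84.4] [0.4 0.7 0.1] 84.8 [ 0.47  0.8   0.1   1.82 -0.15  0.52 -0.81]
[[-0.04,0.36,-0.08,-0.04,0.04,0.0],[-0.04,0.36,-0.07,-0.04,0.04,0.0]]
max 0.3554086156778381
```

Request:
apply_moves --commands '[[[-0.05,0.3,-0.15,0,0,0],[-0.04,0.25,-0.1,-0.04,0,0],[0,0.15,-0.05,-0.04,0,0],[0,0.05,0,0,0,0],[0,0,0,0,0,0]]]'

```text
clock: 10.68
eef_pos: [486.5, -323.3, 17.5]
tool_rot: [-1.567, -0.004, -1.472]
force: [-0.1, -0.5, -0.6]
width: 84.9
```

```bash
python3 -c "
from plan import *
st()
plan([(490.5,-321.7,18,-84.8,1)])"
```

```text
10.6833 [ 486.5 -323.3   17.5] [-89.8  -0.2 -84.4] [-0.1 -0.5 -0.6] 84.9 [ 0.48  0.84  0.09  1.86 -0.15  0.45 -0.8 ]
[[-0.03,-0.01,0.1,-0.04,0.09,0.05]]
max 0.10344350590373404
```

Request:
apply_moves --commands '[[[0,0,0.12,-0.04,0.08,0.05],[0,0,0,0,0,0],[0,0,0,0,0,0]]]'

```text
clock: 10.93
eef_pos: [492.8, -323.3, 18.3]
tool_rot: [-1.569, -0.0, -1.48]
force: [0.2, -0.4, -1.0]
width: 85.0
```

Request:
apply_moves --commands '[[[0,0,0,0,0,0],[0,0,0,0,0,0],[0,0,0,0,0,0],[0,0,0,0,0,0],[0,0,0,0,0,0],[0,0,0,0,0,0],[0,0,0,0,0,0],[0,0,0,0,0,0]]]' --claw 0

```text
clock: 11.6
eef_pos: [493.2, -325.1, 22.3]
tool_rot: [-1.568, -0.003, -1.48]
force: [0.1, -1.1, -2.5]
width: 24.3
```

```bash
python3 -c "
from plan import *
st()
plan([(490.5,-321.7,60,-84.8,4)])
grab('scene','s4');grab('top','t4')"
```

```text
11.6 [ 493.2 -325.1   22.3] [-89.8  -0.2 -84.8] [ 0.1 -1.1 -2.5] 24.3 [ 0.48  0.84  0.09  1.84 -0.15  0.47 -0.81]
[[-0.02,-0.24,-0.01,-0.01,0.0,0.01],[-0.02,-0.24,-0.01,-0.01,0.0,0.01],[-0.02,-0.24,-0.01,-0.01,0.0,0.01],[-0.02,-0.24,-0.01,-0.01,0.0,0.01]]
max 0.2358442757507905
```

Request:
apply_moves --commands '[[[0,-0.2,0,0,0,0],[0,-0.35,0,0,0,0],[0,-0.4,0,0,0,0],[0,-0.4,0,0,0,0],[0,-0.4,0,0,0,0],[0,-0.4,0,0,0,0],[0,-0.4,0,0,0,0],[0,-0.2,0,0,0,0]]]'

```text
clock: 12.37
eef_pos: [488.8, -322.2, 134.4]
tool_rot: [-1.578, 0.004, -1.48]
force: [-0.4, 0.4, -2.4]
width: 24.1
```

```bash
python3 -c "
from plan import *
st()
grab('scene','s5');crop('s5',60,140,240,275,4.4,'s5c')"
```

```text
12.3667 [ 488.8 -322.2  134.4] [-90.4   0.2 -84.8] [-0.4  0.4 -2.4] 24.1 [ 0.45  0.67  0.13  1.79 -0.12  0.7  -0.83]
```

View pics/s5c.png

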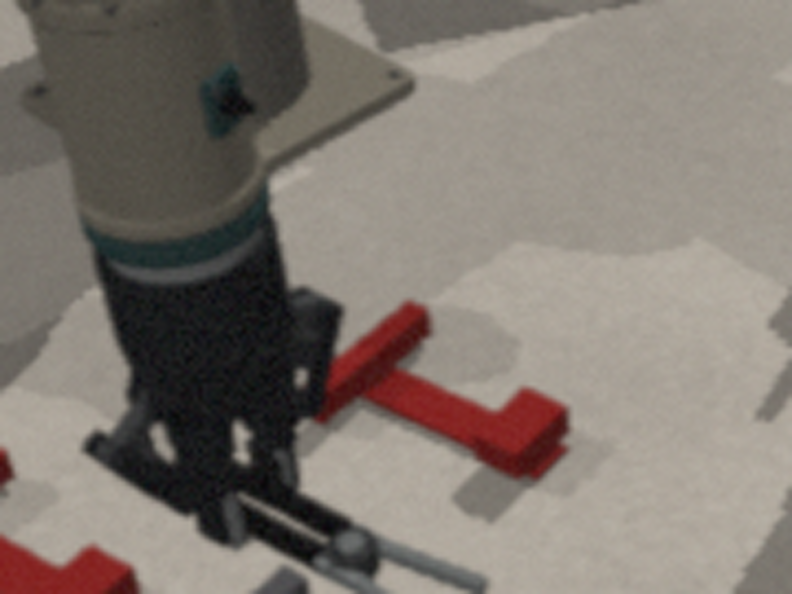

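Lifted, handles almost parallel, clip end just outside the crop. Next I carry it above the spindle.

```bash
python3 -c "
from plan import *
plan([(555,72,168,-99,16)])"
```

```text
[[-0.6,-0.05,0.16,0.0,0.18,0.0],[-0.61,-0.05,0.15,0.0,0.18,0.0],[-0.61,-0.05,0.14,0.0,0.18,0.0],[-0.61,-0.05,0.13,0.0,0.18,0.0],[-0.61,-0.05,0.12,0.0,0.18,0.0],[-0.62,-0.05,0.11,0.0,0.18,0.0],[-0.62,-0.05,0.1,0.0,0.18,0.0],[-0.62,-0.05,0.09,0.0,0.18,0.0]]
[[-0.62,-0.05,0.08,0.0,0.18,0.0],[-0.62,-0.05,0.07,0.0,0.18,0.0],[-0.62,-0.05,0.06,0.0,0.18,0.0],[-0.62,-0.05,0.05,0.0,0.18,0.0],[-0.62,-0.05,0.04,0.0,0.18,0.0],[-0.62,-0.05,0.03,0.0,0.18,0.0],[-0.62,-0.05,0.02,0.0,0.18,0.0],[-0.62,-0.05,0.01,0.0,0.18,0.0]]
max 0.6248772027688708
```

Request:
apply_moves --commands '[[[-0.3,-0.1,0.1,0,0.1,0],[-0.5,-0.1,0.13,0,0.18,0],[-0.6,-0.1,0.14,0,0.18,0],[-0.6,-0.1,0.13,0,0.18,0],[-0.6,-0.05,0.12,0,0.18,0],[-0.6,-0.05,0.11,0,0.18,0],[-0.6,-0.05,0.1,0,0.18,0],[-0.6,-0.05,0.09,0,0.18,0]]]'

```text
clock: 13.08
eef_pos: [516.3, -146.5, 156.6]
tool_rot: [-1.584, -0.002, -1.618]
force: [0.5, -0.8, -2.1]
width: 23.9
```

```bash
python3 -c "
from plan import *
st()
plan([(555,72,168,-99,8)])"
```

```text
13.0833 [ 516.3 -146.5  156.6] [-90.7  -0.1 -92.7] [ 0.5 -0.8 -2.1] 23.9 [ 0.08  0.58  0.21  1.9  -0.17  0.69 -1.23]
[[-0.69,-0.04,0.09,0.02,0.16,0.0],[-0.69,-0.04,0.08,0.02,0.16,0.0],[-0.69,-0.04,0.07,0.02,0.16,0.0],[-0.69,-0.04,0.06,0.02,0.16,0.0],[-0.69,-0.04,0.05,0.02,0.16,0.0],[-0.69,-0.04,0.04,0.02,0.16,0.0],[-0.69,-0.04,0.03,0.02,0.16,0.0],[-0.69,-0.04,0.02,0.02,0.16,0.0]]
max 0.692930689385994
```

Request:
apply_moves --commands '[[[-0.65,-0.05,0.09,0,0.16,0],[-0.65,-0.05,0.08,0,0.16,0],[-0.65,-0.05,0.07,0,0.16,0],[-0.65,-0.05,0.06,0,0.16,0],[-0.6,-0.04,0.05,0,0.16,0],[-0.5,-0.04,0.04,0,0.16,0],[-0.3,0,0.03,0,0.1,0],[0,0,0,0,0,0]]]'

```text
clock: 13.75
eef_pos: [543.7, 28.4, 162.1]
tool_rot: [-1.594, -0.0, -1.707]
force: [-0.2, 0.0, -2.0]
width: 23.8
```

```bash
python3 -c "
from plan import *
st()
plan([(555,72,168,-99,4)])"
```

```text
13.75 [543.7  28.4 162.1] [-91.4  -0.  -97.8] [-0.2  0.  -2. ] 23.8 [-0.26  0.59  0.25  1.87 -0.21  0.73 -1.6 ]
[[-0.28,-0.04,0.03,0.07,0.06,0.0],[-0.28,-0.04,0.03,0.07,0.06,0.0],[-0.28,-0.04,0.03,0.07,0.06,0.0],[-0.28,-0.04,0.03,0.07,0.06,0.0]]
max 0.2797841332750225
```

Request:
apply_moves --commands '[[[-0.28,0,0.05,0.08,0.06,0],[-0.28,0,0.03,0.08,0.06,0],[-0.25,0,0.03,0.08,0.06,0],[-0.15,0,0.03,0.08,0.06,0],[0,0,0,0,0,0],[0,0,0,0,0,0]]]'

```text
clock: 14.25
eef_pos: [552.8, 64.7, 159.6]
tool_rot: [-1.57, -0.004, -1.73]
force: [-0.7, -0.7, -2.1]
width: 24.2
```

```bash
python3 -c "
from plan import *
st()
plan([(555,72,168,-99,2)])
grab('top','t6');grab('scene','s6')
crop('t6',215,95,315,205,5,'a');crop('s6',220,130,340,250,2.4,'b')
a=cv2.imread('pics/a.png');b=cv2.imread('pics/b.png')
o=np.zeros((560,800,3),np.uint8);o[:550,:500]=a;o[:288,505:793]=b;cv2.imwrite('pics/c6.png',o)"
```

```text
14.25 [552.8  64.7 159.6] [-89.9  -0.3 -99.1] [-0.7 -0.7 -2.1] 24.2 [-0.34  0.6   0.26  1.86 -0.22  0.71 -1.68]
[[-0.09,-0.11,0.01,-0.01,-0.01,0.03],[-0.09,-0.11,0.01,-0.01,-0.01,0.03]]
max 0.10577389065164242
```

View pics/c6.png

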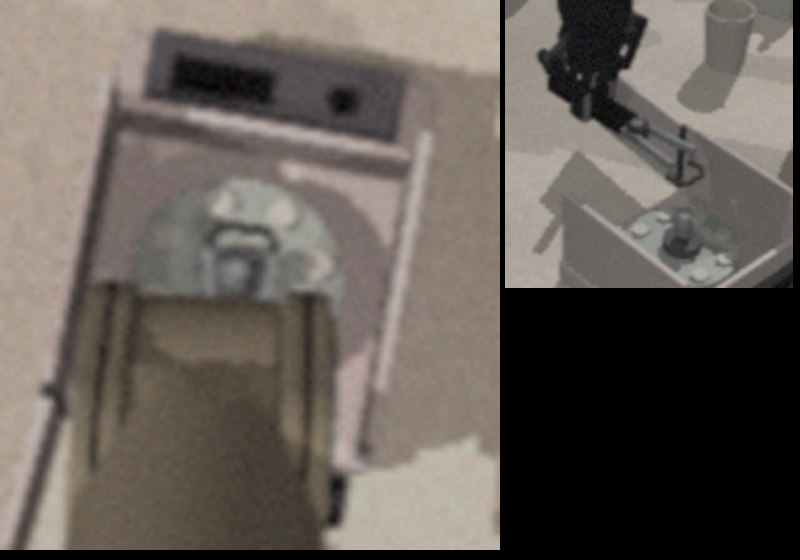

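The clip is over the machine, spread. In the top part its front edge runs about (207–274, 226); the spindle tip is half seen at (233,270).

Run:
```python
from m import *
t6=load('t6');s6=load('s6')
p=np.array([552.8,64.7]);d=np.array([np.cos(np.radians(-9.1)),np.sin(np.radians(-9.1))])
print('kin eye',p+132*d,'front',p+156*d)
print('front L,R',[atz(t6,*A(u,226),156) for u in(207,240,274)])
E=np.r_[p+132*d,155.3]
print('proj eye top', proj(t6,E),'scene',proj(s6,E), 'spindle', proj(t6,[685.5,51.3,98]),proj(s6,[685.5,51.3,98]))
def cr(d,u,v,h,s):
    M=np.array([[s,0,-(u-h)*s],[0,s,-(v-h)*s]],float); return cv2.warpAffine(d['image'][:,:,::-1],M,(int(2*h*s),int(2*h*s)),flags=cv2.INTER_CUBIC)
a=cr(t6,*proj(t6,E),18,11);b=cr(s6,*proj(s6,E),24,8.25);print(a.shape,b.shape)
cv2.imwrite('pics/c7.png',np.hstack([a,b]))
```

```text
kin eye [683.13862249  43.82313512] front [706.83655385  40.02734151]
front L,R [array([698.62241881,  67.47803161, 156.        ]), array([698.77712153,  50.08304338, 156.        ]), array([698.94578529,  32.15765931, 156.        ])]
proj eye top [264.93084659 145.70954252] scene [293.64718406 202.94478011] spindle [261.86010135 149.04759077] [294.60587029 219.83677866]
(396, 396, 3) (396, 396, 3)
```

View pics/c7.png

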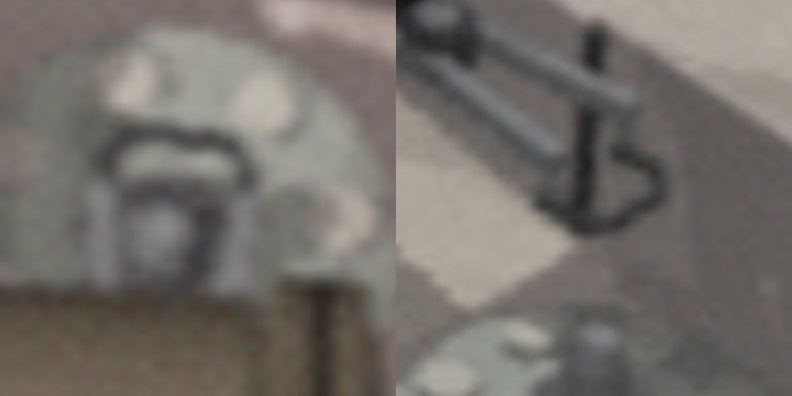

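Run:
```python
from m import *
t6=load('t6');s6=load('s6')
print('top centre-line',atz(t6,262.57,142,156.8),'front outer',atz(t6,262.57,145.71-18+128/11,156.8))
f=lambda u,v:(293.65-24+(u-396)/8.25,202.94-24+v/8.25)
print('scene eye',atz(s6,*f(605,192),156.8))
for n,q in dict(Lpin=(622,150),Rpin=(548,200),front=(592,230),corner=(660,190)).items(): print(n,atz(s6,*f(*q),156.8))
print('scene jaw tips',atz(s6,*f(635,103),172),atz(s6,*f(562,155),172))
```

```text
top centre-line [692.70065695  50.12856917 156.8       ] front outer [699.81682118  50.17968607 156.8       ]
scene eye [684.99177322  46.5493872  156.8       ]
Lpin [677.74753769  65.79225785 156.8       ]
Rpin [674.40748827  33.0564141  156.8       ]
front [691.89370333  30.04013028 156.8       ]
corner [696.73722657  57.46576834 156.8       ]
scene jaw tips [678.20214147  69.88222105 172.        ] [675.80142839  36.43526843 172.        ]
```

```bash
python3 -c "
from plan import *
st()
plan([(553.8,67,112,-99.1,6)])"
```

```text
14.35 [552.9  64.4 159.7] [-89.9  -0.2 -99.2] [-0.1 -0.9 -2. ] 24.3 [-0.34  0.6   0.26  1.86 -0.22  0.71 -1.68]
[[-0.01,0.2,0.0,0.0,0.0,0.01],[-0.01,0.2,0.0,0.0,0.0,0.01],[-0.01,0.2,0.0,0.0,0.0,0.01],[-0.01,0.2,0.0,0.0,0.0,0.01],[-0.01,0.2,0.0,0.0,0.0,0.01],[-0.01,0.2,0.0,0.0,0.0,0.01]]
max 0.1985417911487746
```

Request:
apply_moves --commands '[[[-0.02,0.15,0,0,0,0],[-0.02,0.2,0,0,0,0],[-0.02,0.2,0,0,0,0],[-0.02,0.2,0,0,0,0],[0,0.15,0,0,0,0],[0,0,0,0,0,0],[0,0,0,0,0,0]]]'

```text
clock: 14.93
eef_pos: [552.8, 64.5, 118.9]
tool_rot: [-1.571, -0.006, -1.735]
force: [-0.7, 0.2, -2.8]
width: 23.9
```

```bash
python3 -c "
from plan import *
st()
plan([(553.8,67,112,-99.1,1)])"
```

```text
14.9333 [552.8  64.5 118.9] [-90.   -0.4 -99.4] [-0.7  0.2 -2.8] 23.9 [-0.33  0.66  0.24  1.89 -0.24  0.62 -1.67]
[[-0.07,0.17,0.01,0.0,-0.06,0.07]]
max 0.1713860458698939
```

Request:
apply_moves --commands '[[[-0.08,0.08,0.02,0,0,0.08],[-0.02,0.08,0,0,0,0],[0,0,0,0,0,0],[0,0,0,0,0,0]]]'

```text
clock: 15.27
eef_pos: [554.8, 68.7, 111.9]
tool_rot: [-1.571, 0.002, -1.735]
force: [-0.0, 0.1, -2.2]
width: 24.3
```

```bash
cat > look.py <<'E'
from m import *
import sys
from plan import st
n=sys.argv[1]; st(); a=grab('top','t'+n);b=grab('scene','s'+n)
s=readout.read_state();p=np.array(s['eef_pos']);y=s['tool_rot'][2]+np.pi/2
E=np.r_[p[:2]+132*np.array([np.cos(y),np.sin(y)]),p[2]-3]
print('kin eye',E)
def cr(d,u,v,h,s):
    M=np.array([[s,0,-(u-h)*s],[0,s,-(v-h)*s]],float); return cv2.warpAffine(d['image'][:,:,::-1],M,(400,400),flags=cv2.INTER_CUBIC)
# fixed crops: top origin (244,130) scale 11 ; scene origin (276,195) scale 10
cv2.imwrite('pics/c%s.png'%n,np.hstack([cr(a,262,148,18,11),cr(b,296,215,20,10)]))
E
python3 look.py 8
```

```text
15.2667 [554.8  68.7 111.9] [-90.    0.1 -99.4] [-0.   0.1 -2.2] 24.3 [-0.32  0.67  0.23  1.89 -0.25  0.61 -1.66]
kin eye [684.99636588  47.11109215 109.06465783]
```

View pics/c8.png

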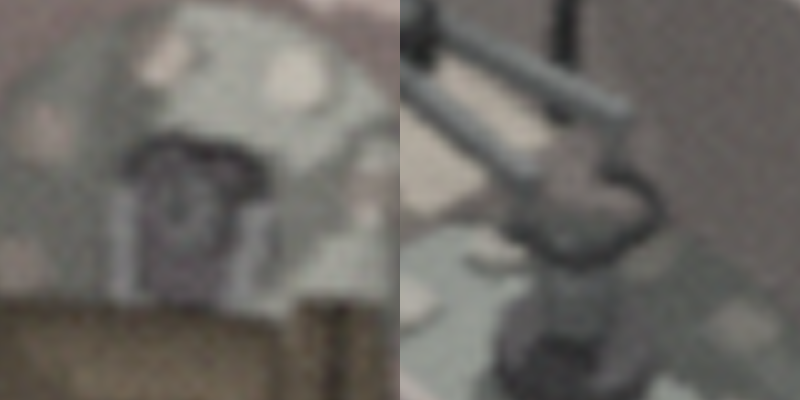

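Run:
```python
from m import *
t=load('t8');s=load('s8')
T=lambda u,v:(244+u/11,130+v/11); S=lambda u,v:(276+(u-400)/10,195+v/10)
print('top eye',atz(t,*T(192,203),110.5))
for q in [(515,215),(610,152),(575,262),(655,212),(586,211)]: print('sc',atz(s,*S(*q),110.5))
P=[685.5,51.3,110.5]
a=proj(t,P);b=proj(s,P);print('axis@110 crop', (a-[244,130])*11,(b-[276,195])*10+[400,0])
P=[685.5,51.3,75]
print('axis@75 scene crop', (proj(s,P)-[276,195])*10+[400,0])
```

```text
top eye [684.66130261  52.54199259 110.5       ]
sc [672.46617578  38.13330152 110.5       ]
sc [676.89088261  72.71815766 110.5       ]
sc [693.68574918  33.26377354 110.5       ]
sc [698.30712039  60.93058403 110.5       ]
sc [685.03374247  50.44785409 110.5       ]
axis@110 crop [197.01092289 199.72979497] [589.54811472 210.03483881]
axis@75 scene crop [579.76341843 317.53783499]
```

The clip ring centre agrees with the spindle axis to 1–2 mm in both views: the top crop gives about (192,203) against (197,200), the scene crop (586,211) against (589,210). Now I lower it in steps, watching the force.

Request:
apply_moves --commands '[[[0,0.1,0.02,0,0,0],[0,0.12,0,0,0,0],[0,0.1,0,0,0,0],[0,0.05,0,0,0,0],[0,0,0,0,0,0]]]'

```text
clock: 15.78
eef_pos: [556.1, 68.5, 96.3]
tool_rot: [-1.569, 0.002, -1.735]
force: [-0.5, 0.5, -1.4]
width: 24.2
```

```bash
python3 -c "
from plan import *
st()
plan([(555.5,69,84,-99.4,4)])"
```

```text
15.7833 [556.1  68.5  96.3] [-89.9   0.1 -99.4] [-0.5  0.5 -1.4] 24.2 [-0.31  0.7   0.22  1.89 -0.26  0.57 -1.66]
[[0.0,0.08,0.0,0.0,0.0,-0.01],[0.0,0.08,0.0,0.0,0.0,-0.01],[0.0,0.08,0.0,0.0,0.0,-0.01],[0.0,0.08,0.0,0.0,0.0,-0.01]]
max 0.07696932120642727
```

Request:
apply_moves --commands '[[[0,0.08,0,0,0,0],[0,0.1,0,0,0,0],[0,0.08,0,0,0,0],[0,0.05,0,0,0,0],[0,0,0,0,0,0]]]'

```text
clock: 16.2
eef_pos: [555.9, 68.5, 82.2]
tool_rot: [-1.57, 0.002, -1.735]
force: [0.7, 1.0, -2.3]
width: 24.5
```

```bash
python3 -c "
from plan import *
st()"
```

```text
16.2 [555.9  68.5  82.2] [-89.9   0.1 -99.4] [ 0.7  1.  -2.3] 24.5 [-0.31  0.72  0.21  1.9  -0.27  0.55 -1.65]
```

Request:
apply_moves --commands '[[[0,0.08,0,0,0,0],[0,0.05,0,0,0,0],[0,0,0,0,0,0]]]'

```text
clock: 16.45
eef_pos: [556.0, 68.5, 76.5]
tool_rot: [-1.57, 0.002, -1.735]
force: [-1.2, 0.7, -2.6]
width: 24.5
```

Request:
apply_moves --commands '[[[0,0.06,0,0,0,0],[0,0,0,0,0,0]]]'

```text
clock: 16.62
eef_pos: [556.1, 68.5, 73.9]
tool_rot: [-1.57, 0.002, -1.735]
force: [-0.1, -1.0, -2.1]
width: 24.1
```

Request:
apply_moves --commands '[[[0,0.05,0,0,0,0],[0,0,0,0,0,0]]]'

```text
clock: 16.78
eef_pos: [556.3, 68.5, 71.9]
tool_rot: [-1.569, 0.002, -1.735]
force: [-1.1, 0.2, -0.6]
width: 24.1
```

Request:
apply_moves --commands '[[[0,0.03,0,0,0,0],[0,0,0,0,0,0]]]'

```text
clock: 16.95
eef_pos: [556.5, 68.6, 70.8]
tool_rot: [-1.569, 0.002, -1.735]
force: [-0.6, -0.2, -0.7]
width: 24.3
```

Request:
apply_moves --commands '[[[0,0.03,0,0,0,0],[0,0,0,0,0,0]]]'

```text
clock: 17.12
eef_pos: [556.5, 68.6, 69.9]
tool_rot: [-1.568, 0.002, -1.735]
force: [-0.6, -0.2, -0.4]
width: 24.2
```

```bash
python3 look.py 9
python3 - <<'E'
from h import *
f=np.array([readout.read_state()[k] for k in('force','torque')]);print(f)
s=load('s9')
for z in(68,69.5,72):
    print(z,[((proj(s,[685.5+r*np.cos(a),51.3+r*np.sin(a),z])-[276,195])*10+[400,0]).round() for r,a in[(0,0),(21,-.93),(14,-.93)]])
E
```

```text
17.1167 [556.5  68.6  69.9] [-89.9   0.1 -99.4] [-0.6 -0.2 -0.4] 24.2 [-0.3   0.74  0.2   1.91 -0.28  0.52 -1.65]
kin eye [686.75564414  47.09631161  67.00003094]
[[-1.62024476  0.97605773  0.19179092]
 [ 0.007492    0.06386819  0.01222426]]
68 [array([578., 338.]), array([581., 396.]), array([580., 376.])]
69.5 [array([578., 334.]), array([581., 391.]), array([580., 372.])]
72 [array([579., 326.]), array([582., 384.]), array([581., 365.])]
```

View pics/c9.png

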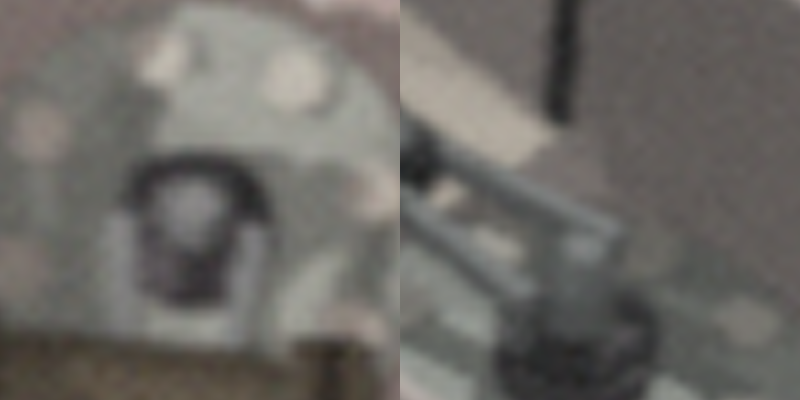

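The picture shows the clip round the spindle on the hub; both jaws straddle it. To check tilt, I compare how far the tips and the pivot dropped between the two scene pictures.

Run:
```python
from m import *
a=load('s8');b=load('s9');d=np.array([np.cos(np.radians(-8)),np.sin(np.radians(-8))]);n=np.array([-d[1],d[0]])
ga=cv2.cvtColor(a['image'],cv2.COLOR_RGB2GRAY).astype(np.float32);gb=cv2.cvtColor(b['image'],cv2.COLOR_RGB2GRAY).astype(np.float32)
eye=np.array([685,51.3])
up=lambda g:cv2.resize(g,None,fx=4,fy=4,interpolation=cv2.INTER_CUBIC)
A4,B4=up(ga),up(gb)
for name,x,y,z in [('pivot',0,0,135),('midjawL',25,8,133),('tipL',54,17,128),('tipR',54,-17,128),('handle',-20,0,125)]:
    P=np.r_[eye+d*(x-64.2)+n*y,z]; pa=proj(a,P); h=5 if 'tip' in name else 7
    c=(pa*4).round().astype(int);T=A4[c[1]-4*h:c[1]+4*h,c[0]-4*h:c[0]+4*h]
    out=[]
    pb=proj(b,P+[1.7,0,-42]);q=(pb*4).round().astype(int);m=24
    W=B4[q[1]-4*h-m:q[1]+4*h+m,q[0]-4*h-m:q[0]+4*h+m];r=cv2.matchTemplate(W,T,cv2.TM_CCOEFF_NORMED);_,v,_,l=cv2.minMaxLoc(r)
    e=(np.array(l)-m)/4; k=np.linalg.norm(proj(b,P-[0,0,42])-proj(b,P-[0,0,32]))/10
    print(name,'match',round(v,2),'px err',e,'-> extra height mm',-e[1]/k, 'px/mm',k)
```

```text
pivot match 0.86 px err [-0.25 -0.5 ] -> extra height mm 1.6557846054313095 px/mm 0.3019716443551284
midjawL match 0.46 px err [-3.5  6. ] -> extra height mm -19.839654415410603 px/mm 0.302424622645617
tipL match 0.34 px err [6. 6.] -> extra height mm -19.856243576217047 px/mm 0.3021719580024966
tipR match 0.65 px err [0.75 0.25] -> extra height mm -0.8237401731607833 px/mm 0.30349375706750104
handle match 0.87 px err [-0.75  0.  ] -> extra height mm -0.0 px/mm 0.2976727926552115
```

```bash
cat > avg.py <<'E'
from h import *
F=[];Z=[]
for i in range(10):
    eyes.get_image('top'); s=readout.read_state(); F.append(np.r_[s['force'],s['torque']]); Z.append(s['eef_pos'])
print(s['clock'],np.mean(Z,0).round(2),np.mean(F,0).round(3),np.std(F,0).round(2))
E
python3 avg.py
```

```text
17.7167 [556.52  68.64  69.94] [-1.233  0.23   0.296 -0.036  0.041 -0.018] [0.3  0.45 0.55 0.03 0.03 0.03]
```

Request:
apply_moves --commands '[[[0,0.03,0,0,0,0],[0,0.03,0,0,0,0]]]'

```text
clock: 17.88
eef_pos: [557.2, 69.1, 67.8]
tool_rot: [-1.567, 0.003, -1.734]
force: [-2.2, 0.4, 3.7]
width: 24.0
```

```bash
python3 avg.py
```

```text
18.3833 [557.18  68.96  67.88] [-0.659  1.583  3.168  0.152 -0.435  0.147] [0.59 0.46 0.51 0.04 0.1  0.04]
```

Request:
apply_moves --commands '[[[0,-0.05,0,0,0,0],[0,-0.02,0,0,0,0],[0,0,0,0,0,0],[0,0,0,0,0,0]]]'

```text
clock: 18.72
eef_pos: [555.9, 67.9, 69.8]
tool_rot: [-1.57, 0.001, -1.736]
force: [1.6, 1.0, -0.5]
width: 24.1
```

```bash
python3 avg.py; python3 -c "
from plan import *
st()"
```

```text
19.2167 [556.    67.99  69.91] [ 0.192  0.21  -0.412  0.027 -0.2    0.045] [0.53 0.59 0.45 0.04 0.04 0.03]
19.2167 [556.  68.  70.] [-89.9   0.1 -99.4] [ 0.1 -0.8 -1.2] 24.1 [-0.3   0.74  0.2   1.91 -0.28  0.52 -1.65]
```

The clip rests lightly on the hub (about 2 N), level, still and gripped. I hand it in.

```bash
python3 -c "
from cell import finish_job
print(finish_job())"
```

```text
the job is handed in; nothing more can be done
None
```

I opened the door, fitted the spread circlip over the spindle and handed the job in at about 19 s. No verdict is reported, so success rests on my own checks.

- **Door:** swung by its post to about 1.68 rad (needs over 1.4). A picture after release showed it standing past square, and nothing went near it afterwards.
- **Pliers:** squeezed and still gripped at 24 mm finger opening; 27 mm was given for fully home.
- **Fit:** just above the spindle tip, both cameras put the clip opening within about 2 mm of the axis. On the hub, the picture shows it round the spindle.
- **Height:** pressing lightly, I felt the hub at a tool height of about 72 mm. I pushed to about 5 N, then backed off. The clip now rests on the hub with about 2 N.
- **Level:** the tool is within about 0.2° of vertical. I could not measure the pliers' own tilt directly; I put it under about 0.03 rad from the contact.

**Disagreements:**
- The clip position worked out from the arm's pose was about 5 mm to one side of where the cameras put it. I followed the cameras.
- Two of the five image matches in the check for pliers tilt were too weak to use.

I did not knowingly touch the bottle, beaker or jar, but took no separate picture to confirm it at the end.

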